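Zero the stem stripper's dial and back it off three clicks

TASK

Set the roller gap of the stem stripper: slide its safety tab clear, fold the latch right back so that its cap is off the dial, then turn the dial clockwise to its stop and from there exactly three clicks back (anticlockwise). Leave the latch folded back and the dial resting in its third click, and do not knock or shift the things standing round the machine.

Things in the scene. Friction and masses are not known exactly. Their poses are not given: they have to be found in the camera images.
- stem_stripper: Grey fixed bench box 130 (x) x 195 (y) x 70 mm, rubber rollers on its front (-x). Origin on the table under the dial's axis; x -65 to 65, y -125 to 70 mm. On its flat deck (z = 70), in a row along y: latch hinge y = 62, dial y = 0, latch handle y = -56, safety tab y = -103.
- safety_tab (a joint): Safety tab, m: 0 to 0.003 at the start = its steel tongue lies over the latch's nose and keeps the latch down. Grows as the tab slides along the stripper's -y, away from the dial; past 0.0105 the latch is free; end of travel 0.016. 1.5 N of friction, no spring: stays where it is left.
- tab_fin (a point): Centre of the ridged upright steel fin on the safety tab, 33.5 mm above the deck: 20 mm in the stripper's x, 9 mm in y; top 44 mm above the deck, foot 24 mm above it. Pinch it across x or y, or push it. Axes as the stripper's. The block under it is 32 mm wide in x, 26 mm high with its rails.
- latch (a joint): Latch, rad: steel arm hinged at the stripper's +y end; a round cap on it (52 mm across, top 48 mm above the deck) covers the dial; beyond, a 10 mm wide arm bears the handle and ends under the safety tab. 0 closed; grows as the handle swings up and over to +y; 2.6 = folded right back. About 1 N lifts it. Let go, it falls shut below 1.1 rad and open beyond 1.4.
- latch_handle (a point): Centre of the latch's black handle: a disc 24 mm in diameter, 18 mm thick, flat faces to the stripper's +x and -x; pinched on these it can swivel between the fingers. Closed, it is 41 mm above the deck; beside its 10 mm wide arm the space is free down to the deck. 18 mm free to the cap.
- latch_hinge (a point): Point on the latch's hinge axis (along the stripper's x), 14 mm above the deck. The handle moves on a circle of 121 mm about it in the stripper's y-z plane: latch closed, it lies at y = -118, z = +27 mm from here.
- dial (a joint): Dial, rad: 0 = its stop, fully clockwise seen from above; grows anticlockwise to 2.97. Clicks every 20 degrees (0.349 rad) from the stop; the third is at 1.047. A spring detent of about 0.07 N m pulls it into the nearest click. At the start it stands 4 to 7 clicks from the stop.
- dial_grip (a point): On the dial's axis, 28 mm above the deck. Black disc 48 mm across, 8 mm high; on it a grip bar 40 long, 14 thick, from 8 to 38 mm above the deck, along this point's x (turns with the dial); pinch it across y. White pointer line at the -x end; at the stop it points to the stripper's -x, to the longest black mark; the next marks are the clicks.
- floral_tape_0: roll of green floral tape lying flat, 58 mm across, 13 mm high; loose bystander, origin under its centre
- mini_pot_1: small terracotta pot, 58 mm across, 45 mm high; loose bystander, origin under its centre
- glue_bottle: small dark glue bottle with a dropper cap, 33 mm across, 102 mm high; loose bystander, origin under its centre
- rubber_duck: yellow rubber duck 56x46x42 mm; loose bystander, origin under its centre
- peg_wood: wooden clothes peg 19x72x12 mm lying flat; loose bystander, origin under its centre

How it is judged:
On the way, in this order (a step that is already met when the one before it is completed fails the run):
1. the safety tab is slid clear of the latch (value of joint safety_tab above 0.0105 m and value of joint latch below 0.3 rad), for 0.1 s.
2. the latch is folded right back (value of joint latch above 2.2 rad), for 0.2 s.
3. the dial is at its clockwise stop, with the latch open (value of joint dial below 0.12 rad and value of joint latch above 2.2 rad), for 0.2 s.
At the end, for the whole second after the job is handed in: After having been at the stop, the dial rests at the third click (1.047 rad, within 0.14 rad); the latch is still folded back (beyond 2.2 rad) and the safety tab is still clear (beyond 10.5 mm) (value of joint dial between 0.907 and 1.187 rad and velocity of joint dial between -0.1 and 0.1 rad/s and value of joint latch above 2.2 rad and value of joint safety_tab above 0.0105 m); the robot touches nothing.
It fails at once if a bystander is shifted by more than 30 mm or tipped over (distance of any of floral_tape_0, mini_pot_1, glue_bottle, rubber_duck, peg_wood from where it was at the start of the episode above 0.03 m or angle between any of floral_tape_0, mini_pot_1, glue_bottle, rubber_duck, peg_wood's own z axis and vertical above 0.6 rad).
It also fails if it takes over 64 s, if anything falls off the work surface, if the arm or the gripper's body presses on something with over 40 N, if the wrist force passes 120 N, or if a joint passes its speed limit or range.

ROBOT

A 7-joint arm with a two-finger parallel gripper is mounted at the origin on the work surface; the furniture and walls round the work are solid. World frame = base frame: x ahead of the robot, y to its left, z up, the work surface at z = 0. Lengths are in m, angles in rad, forces in N, time in s.
With the tool pointing down it reaches from about 0.425 to 0.825 m from the base axis. Payload 3.6 kg.
Tool frame: the origin (TCP) lies midway between the tips of the shut fingers; the grasp point (between the pads) lies bot.tcp_to_grasp behind it (bot.tcp_to_grasp is the distance from the TCP to the grasp point, in m); z points along the fingers, y is the line along which they close (so a half turn about z gives the same grasp; the last joint's range is limited). The gripper opens to 85 mm and grips with 20 to 120 N. Pads are 22 mm wide; open, the fingers measure 114 mm over their backs; the gripper's body (76 mm by 85 mm) begins 54 mm behind the grasp point. The pads swing forward as they close: fully open they stand 13 mm farther back than shut.
Start: joints at [1.075, 0.615, -0.013, 1.423, 0.008, 1.103, -0.04], TCP at [0.294, -0.58, 0.231] pointing down, gripper open.
Joint ranges: [-3.12, 3.12], [-0.3, 2.06], [-1.34, 1.32], [0.26, 2.42], [-1.36, 4.5], [0.01, 1.98], [-2.84, 2.84]. Speed limits (rad/s): [2.79, 2.79, 3.14, 3.14, 3.14, 3.14, 3.14].

INTERFACE

Orientations are given as a 3x3 rotation matrix whose columns are the frame's x, y, z axes.
In Python, from bench import bot gives the robot as it stands. The module is installed in compiled form; this text tells all that it offers.
- The arm moves only by the tool step_arm, never from a script. Its argument "moves" is a list of rows, each an object of numbers: "tx", "ty", "tz": the shift along the world's x, y, z each as a share of 0.3 m, from -1 to 1; "rx", "ry", "rz": the turn, a rotation vector about the world's x, y, z each as a share of 90 degrees, from -1 to 1; "jaw": the closure, from -1 (fully open) to 1 (shut). A call has 1 to 20 rows; each row is the pose to reach, as a shift and turn from the pose commanded when the call began; what a row does not reach only later rows make up. A row lasts 1/8 s, in which the tool goes at most 62.5 mm and 10.7 degrees, less where a joint would pass 70% of its speed; a pose out of reach is approached as far as the arm can. A call with a number of a shift or a turn outside -1 to 1 is refused whole. A call with a gripper value outside its range is refused whole. The fingers move at their own pace and stop on an object; "grip_force" is the grip in N (left out, the last holds). Time passes only in rows, so rows that repeat a pose let the fingers close. It gives the time, the measured TCP pose, the force, the opening and the grip force at its end, in the units of the state.
- bot.observe(): the state, without advancing time (a new reading comes with each control period).
- bot.camera(name): name is "scene" or "top" or "wrist"; returns the picture (420x560x3 uint8, red, green, blue); there is no depth.
- bot.get_calibration(name): a dict with "camera_matrix" (3x3 intrinsics, pixels), "R" (3x3) and "t" (3): a world point X has camera coordinates R X + t. Camera axes: x right, y down, z forward; pixel columns grow to the right and rows downward; lengths in m; the calibration is good to about 2 mm. A picture is of the moment at which its call begins: read the wrist's pose just before it. get_calibration takes no time and is no camera call; for the wrist camera it gives the pose at the moment of the call.
- bot.job_done(): hands the job in; it is judged then, once.
The state is a dict: "t": time; "joints": joint angles; "joint_vel": joint speeds; "joint_efforts": joint torques, N m; "ee_pos": TCP position; "tool_rot": TCP orientation; "wrist_force": force on the tool from outside, world axes, zero at the start; "wrist_torque": the same for the moment, N m; "opening": finger opening in m; "gripper_force": force on a finger pad.
Only numpy, scipy, OpenCV 4.12 (cv2) and the standard library are available. Lean on these libraries where they do the work, as an engineer would, in place of code of your own. Each camera call takes 0.05 s, during which the arm holds its last target. There are 200 camera calls.

## Working session

There is one attempt and no reset: what is moved stays moved. The work goes in short steps, Python scripts to look and compute and a tool call to move; the robot and the scene stay as the last step left them, time stands still between calls to the robot, and variables do not carry over. Pictures are saved under pics/ and viewed, at most 10 in all, crops included, and the job is handed in when it is done.

Besides the shell and the picture viewer there is one more tool, called after "Request:" as name(argument=value, ...), one argument or row to a line, values as JSON. step_arm: Moves the arm, as the interface text tells. Shift numbers are shares of 0.3 m and turn numbers shares of 90 degrees, none past 1 either way. Its arguments: {"type":"object","properties":{"moves":{"type":"array"},"grip_force":{"type":"number"}},"required":["moves"]}

```bash
mkdir -p pics
cat > h.py <<'E'
import numpy as np, cv2
from bench import bot
def ray(cal,u,v,z):
    K=np.array(cal["camera_matrix"]);R=np.array(cal["R"]);t=np.array(cal["t"])
    c=-R.T@t; d=R.T@np.linalg.solve(K,[u,v,1.]); return c+d*(z-c[2])/d[2]
def proj(cal,X):
    K=np.array(cal["camera_matrix"]);p=K@(np.array(cal["R"])@np.array(X)+np.array(cal["t"]));return p[:2]/p[2]
def snap(n,f):
    cal=bot.get_calibration(n); im=bot.camera(n); cv2.imwrite("pics/"+f+".png",im[:,:,::-1]); return im,cal
E
python3 - <<'E'
from h import *
for n in("top","scene"):
    im,c=snap(n,n+"0"); np.save(""+n+".npy",c,allow_pickle=True)
    R=np.array(c["R"]);print(n,-R.T@np.array(c["t"]),np.round(R,3).tolist(),c["camera_matrix"])
o=bot.observe();print(o["tool_rot"],o["ee_pos"],o["opening"],bot.tcp_to_grasp,o["t"])
E
```

```text
top [0.5119186  0.07725905 0.98068921] [[0.028, -1.0, 0.011], [-0.997, -0.029, -0.073], [0.073, -0.009, -0.997]] [[404.40229643   0.         279.49264338]
 [  0.         404.40229643 209.90805278]
 [  0.           0.           1.        ]]
scene [ 0.07201088 -0.55990107  0.45533422] [[0.772, -0.635, -0.018], [-0.279, -0.313, -0.908], [0.571, 0.706, -0.418]] [[441.20847551   0.         285.74465085]
 [  0.         441.20847551 209.00145008]
 [  0.           0.           1.        ]]
[[ 8.92095231e-01  4.51846092e-01 -1.09884276e-03]
 [ 4.51847426e-01 -8.92092813e-01  2.07746981e-03]
 [-4.15731176e-05 -2.34981019e-03 -9.99997238e-01]] [ 0.29335455 -0.57926197  0.23023859] 0.08528484535919242 0.0187 0.1
```

View pics/top0.png

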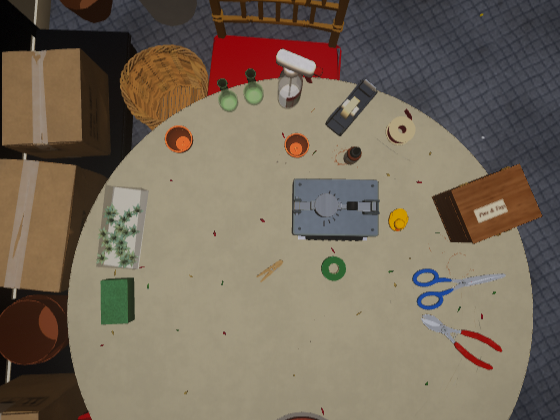

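View pics/scene0.png

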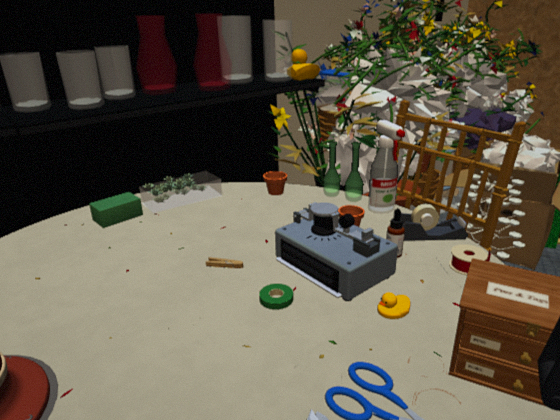

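The top view shows the grey stripper at about (336,208), its rollers toward the robot and its latch/tab row running to the right (-y). The duck is right of it at (399,220), the bottle at (352,155), the pot at (296,145) and the tape at (333,268). I'll measure the deck next.

Run:
```python
from h import *
c=np.load("top.npy",allow_pickle=True).item(); im=cv2.imread("pics/top0.png")
x0,y0=280,165; cr=im[165:252,280:420]
b,g,r=[cr[:,:,i].astype(int) for i in range(3)]
m=((b-r>8)&(r+g+b>150)).astype(np.uint8)
m=cv2.morphologyEx(m,cv2.MORPH_CLOSE,np.ones((5,5)))
cs,_=cv2.findContours(m,cv2.RETR_EXTERNAL,cv2.CHAIN_APPROX_NONE);k=max(cs,key=cv2.contourArea)
P=np.array([ray(c,u+x0,v+y0,0.07)[:2] for u,v in k[:,0]],np.float32)
rc=cv2.minAreaRect(P);print(rc,cv2.boxPoints(rc))
for n,u,v,z in[("cap",327,205,.118),("fin",368,207,.114),("handle",352,206,.111),("hinge",300,206,.084),("duck",399,220,.03),("tape",333,268,.013),("bottle",354,153,.1),("pot",296,145,.045),("peg",270,269,.01)]:print(n,ray(c,u,v,z).round(3))
cv2.imwrite("pics/crop.png",cv2.resize(cr,None,fx=5.5,fy=5.5,interpolation=cv2.INTER_CUBIC))
```

```text
((0.583753764629364, -0.05778924375772476), (0.13400036096572876, 0.18893958628177643), 1.4724900722503662) [[ 0.51434815  0.03492765]
 [ 0.5192033  -0.15394954]
 [ 0.6531594  -0.15050614]
 [ 0.6483042   0.03837106]]
cap [ 0.589 -0.032  0.118]
fin [ 0.587 -0.121  0.114]
handle [ 0.589 -0.087  0.111]
hinge [0.588 0.024 0.084]
duck [ 0.566 -0.214  0.03 ]
tape [ 0.448 -0.062  0.013]
bottle [ 0.707 -0.091  0.1  ]
pot [0.734 0.035 0.045]
peg [0.441 0.087 0.01 ]
```

View pics/crop.png

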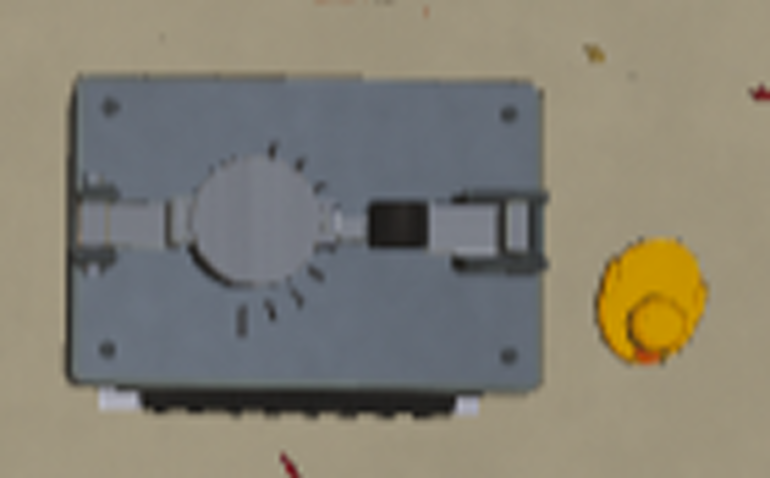

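The row reads: dial about (0.589,-0.031), handle (0.590,-0.087), fin (0.590,-0.133), yaw about 0.8°. The dial-to-fin spacing of about 102 mm matches the given 103. I'll approach the fin now.

Request:
step_arm(
  moves=[
    {"tx": 0.5,"ty": 1,"tz": 0.1,"rz": 0.4,"jaw": -1},
    {"tx": 0.5,"ty": 1,"tz": 0.1,"rz": 0.4,"jaw": -1},
    {"tx": 0.5,"ty": 1,"tz": 0.1,"rz": 0.4,"jaw": -1},
    {"tx": 0.5,"ty": 1,"tz": 0.1,"rz": 0.4,"jaw": -1},
    {"tx": 0.5,"ty": 1,"tz": 0.1,"rz": 0.4,"jaw": -1},
    {"tx": 0.5,"ty": 1,"tz": 0.1,"rz": 0.4,"jaw": -1},
    {"tx": 0.5,"ty": 1,"tz": 0.1,"rz": 0.4,"jaw": -1},
    {"tx": 0.5,"ty": 1,"tz": 0.1,"rz": 0.4,"jaw": -1},
  ],
  grip_force=30,
)

```text
validation failed for argument at $.mo...
```

Request:
step_arm(
  moves=[
    {"tx": 0.487,"ty": 0.487,"tz": -0.1,"rz": 0.31,"jaw": -0.2},
    {"tx": 0.487,"ty": 0.487,"tz": -0.1,"rz": 0.31,"jaw": -0.2},
    {"tx": 0.487,"ty": 0.487,"tz": -0.1,"rz": 0.31,"jaw": -0.2},
    {"tx": 0.487,"ty": 0.487,"tz": -0.1,"rz": 0.31,"jaw": -0.2},
    {"tx": 0.487,"ty": 0.487,"tz": -0.1,"rz": 0.31,"jaw": -0.2},
    {"tx": 0.487,"ty": 0.487,"tz": -0.1,"rz": 0.31,"jaw": -0.2},
    {"tx": 0.487,"ty": 0.487,"tz": -0.1,"rz": 0.31,"jaw": -0.2},
  ],
)

```text
validation failed for argument at $.mo...
```

Run:
```python
from h import *
o=bot.observe();print(o["tool_rot"],o["ee_pos"],o["opening"],o["t"])
im,c=snap("wrist","w1");np.save("w1.npy",c,allow_pickle=True)
for X in([.590,-.133,.114],[.590,-.087,.111],[.589,-.031,.118]):print(proj(c,X))
```

```text
[[ 8.92095231e-01  4.51846092e-01 -1.09884276e-03]
 [ 4.51847426e-01 -8.92092813e-01  2.07746981e-03]
 [-4.15731176e-05 -2.34981019e-03 -9.99997238e-01]] [ 0.29335455 -0.57926197  0.23023859] 0.08528484535919242 0.1
[-273.92413865 -741.46176691]
[-372.89446159 -804.82332864]
[-562.35813807 -964.17843421]
```

View pics/w1.png

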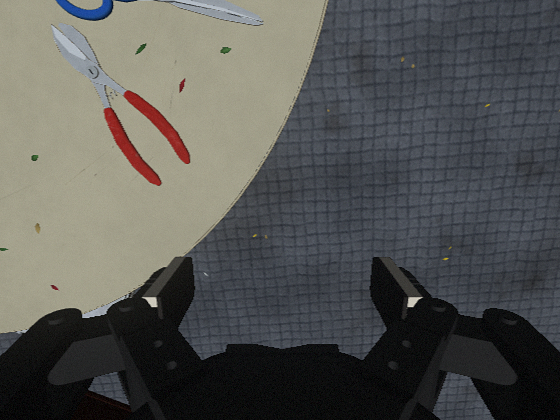

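The arm didn't move: the wrist view shows only the pliers and the table's edge. The rows may need all seven numbers.

Request:
step_arm(
  moves=[
    {"tx": 0.5,"ty": 1,"tz": 0.1,"rx": 0,"ry": 0,"rz": 0.4,"jaw": -1},
    {"tx": 0.5,"ty": 1,"tz": 0.1,"rx": 0,"ry": 0,"rz": 0.4,"jaw": -1},
    {"tx": 0.5,"ty": 1,"tz": 0.1,"rx": 0,"ry": 0,"rz": 0.4,"jaw": -1},
    {"tx": 0.5,"ty": 1,"tz": 0.1,"rx": 0,"ry": 0,"rz": 0.4,"jaw": -1},
    {"tx": 0.5,"ty": 1,"tz": 0.1,"rx": 0,"ry": 0,"rz": 0.4,"jaw": -1},
    {"tx": 0.5,"ty": 1,"tz": 0.1,"rx": 0,"ry": 0,"rz": 0.4,"jaw": -1},
    {"tx": 0.5,"ty": 1,"tz": 0.1,"rx": 0,"ry": 0,"rz": 0.4,"jaw": -1},
    {"tx": 0.5,"ty": 1,"tz": 0.1,"rx": 0,"ry": 0,"rz": 0.4,"jaw": -1},
  ],
  grip_force=30,
)

```text
t: 1.15
ee_pos: [0.4425, -0.2817, 0.2609]
tool_rot: [[0.459, 0.889, -0.001], [0.889, -0.459, -0.001], [-0.002, -0.001, -1.0]]
wrist_force: [-0.2, -0.5, 0.1]
opening: 0.0858
gripper_force: 0.0
```

Request:
step_arm(
  moves=[
    {"tx": 0.49,"ty": 0.49,"tz": -0.1,"rx": 0,"ry": 0,"rz": 0.31,"jaw": -0.2},
    {"tx": 0.49,"ty": 0.49,"tz": -0.1,"rx": 0,"ry": 0,"rz": 0.31,"jaw": -0.2},
    {"tx": 0.49,"ty": 0.49,"tz": -0.1,"rx": 0,"ry": 0,"rz": 0.31,"jaw": -0.2},
    {"tx": 0.49,"ty": 0.49,"tz": -0.1,"rx": 0,"ry": 0,"rz": 0.31,"jaw": -0.2},
    {"tx": 0.49,"ty": 0.49,"tz": -0.1,"rx": 0,"ry": 0,"rz": 0.31,"jaw": -0.2},
    {"tx": 0.49,"ty": 0.49,"tz": -0.1,"rx": 0,"ry": 0,"rz": 0.31,"jaw": -0.2},
  ],
)

```text
t: 1.9
ee_pos: [0.5893, -0.1366, 0.2312]
tool_rot: [[-0.008, 1.0, -0.002], [1.0, 0.008, -0.003], [-0.003, -0.002, -1.0]]
wrist_force: [-0.4, -0.3, 0.7]
opening: 0.0515
gripper_force: 0.0
```

Run:
```python
from h import *
o=bot.observe();print(o["tool_rot"],o["ee_pos"],o["opening"],o["t"])
im,c=snap("wrist","w2");np.save("w1.npy",c,allow_pickle=True)
for X in([.590,-.133,.114],[.590,-.087,.111],[.589,-.031,.118]):print(proj(c,X))
```

```text
[[-0.00813099  0.99996573 -0.00155525]
 [ 0.99996341  0.00812682 -0.00267109]
 [-0.00265835 -0.00157691 -0.99999522]] [ 0.58931745 -0.13659236  0.23119672] 0.05146661516983381 1.9
[281.71260298 201.08711698]
[282.14665482 148.73943121]
[281.47835195  77.40785409]
```

View pics/w2.png

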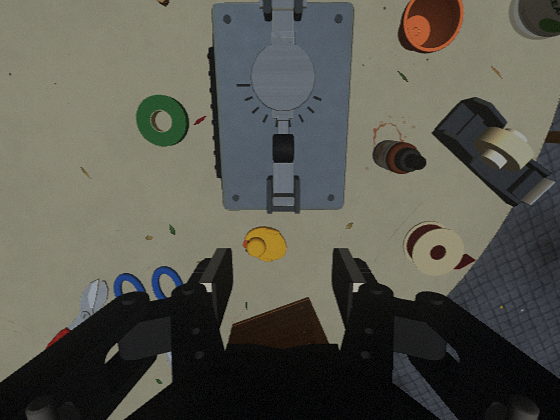

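The row projects 2 px left of what I see (handle at (284,149), cap at (283,77)), so x is about 0.592. A zoom on the tab will show the fin itself.

Run:
```python
from h import *
im=cv2.imread("pics/w2.png")[125:220,235:335];cv2.imwrite("pics/w2c.png",cv2.resize(im,None,fx=6,fy=6,interpolation=cv2.INTER_CUBIC))
```

```text
(no output)
```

View pics/w2c.png

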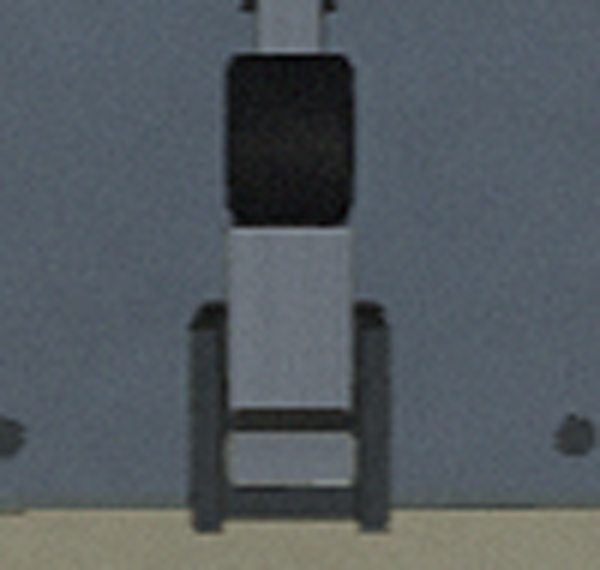

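Request:
step_arm(
  moves=[
    {"tx": 0.003,"ty": 0,"tz": -0.2,"rx": 0,"ry": 0,"rz": 0,"jaw": -0.2},
    {"tx": 0.003,"ty": 0,"tz": -0.35,"rx": 0,"ry": 0,"rz": 0,"jaw": -0.2},
    {"tx": 0.003,"ty": 0,"tz": -0.43,"rx": 0,"ry": 0,"rz": 0,"jaw": -0.2},
    {"tx": 0.003,"ty": 0,"tz": -0.43,"rx": 0,"ry": 0,"rz": 0,"jaw": -0.2},
    {"tx": 0.003,"ty": 0,"tz": -0.43,"rx": 0,"ry": 0,"rz": 0,"jaw": -0.2},
  ],
)

```text
t: 2.58
ee_pos: [0.5922, -0.1343, 0.1039]
tool_rot: [[-0.011, 1.0, 0.003], [1.0, 0.011, -0.001], [-0.001, 0.003, -1.0]]
wrist_force: [0.1, 0.8, 0.4]
opening: 0.0511
gripper_force: 0.0
```

Close on the fin at 30 N.

Request:
step_arm(
  moves=[
    {"tx": 0,"ty": 0,"tz": 0,"rx": 0,"ry": 0,"rz": 0,"jaw": 0.8},
    {"tx": 0,"ty": 0,"tz": 0,"rx": 0,"ry": 0,"rz": 0,"jaw": 0.8},
    {"tx": 0,"ty": 0,"tz": 0,"rx": 0,"ry": 0,"rz": 0,"jaw": 0.8},
    {"tx": 0,"ty": 0,"tz": 0,"rx": 0,"ry": 0,"rz": 0,"jaw": 0.8},
    {"tx": 0,"ty": 0,"tz": 0,"rx": 0,"ry": 0,"rz": 0,"jaw": 0.8},
  ],
)

```text
t: 3.2
ee_pos: [0.5902, -0.1333, 0.1037]
tool_rot: [[-0.013, 1.0, -0.003], [1.0, 0.013, -0.001], [-0.001, -0.003, -1.0]]
wrist_force: [-3.3, -1.3, 6.3]
opening: 0.0186
gripper_force: 29.3
```

Gripped at about 19 mm, as expected for the fin. Slide it about 15 mm along -y.

Request:
step_arm(
  moves=[
    {"tx": 0,"ty": -0.02,"tz": 0,"rx": 0,"ry": 0,"rz": 0,"jaw": 0.8},
    {"tx": 0,"ty": -0.035,"tz": 0,"rx": 0,"ry": 0,"rz": 0,"jaw": 0.8},
    {"tx": 0,"ty": -0.052,"tz": 0,"rx": 0,"ry": 0,"rz": 0,"jaw": 0.8},
    {"tx": 0,"ty": -0.052,"tz": 0,"rx": 0,"ry": 0,"rz": 0,"jaw": 0.8},
    {"tx": 0,"ty": -0.052,"tz": 0,"rx": 0,"ry": 0,"rz": 0,"jaw": 0.8},
    {"tx": 0,"ty": -0.052,"tz": 0,"rx": 0,"ry": 0,"rz": 0,"jaw": 0.8},
  ],
)

```text
t: 3.95
ee_pos: [0.5904, -0.1487, 0.1037]
tool_rot: [[-0.013, 1.0, -0.002], [1.0, 0.013, -0.001], [-0.001, -0.002, -1.0]]
wrist_force: [-4.6, -0.4, 6.3]
opening: 0.0188
gripper_force: 29.3
```

Run:
```python
from h import *
o=bot.observe();print(o["ee_pos"],o["opening"],o["wrist_force"])
im,c=snap("wrist","w3");np.save("w3.npy",c,allow_pickle=True)
```

```text
[ 0.59036766 -0.14870913  0.10374792] 0.018802386919306288 [-4.57757497 -0.35268539  6.33673524]
```

View pics/w3.png

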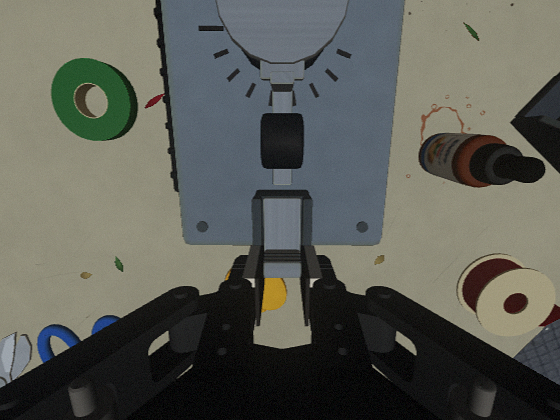

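The tab went back 15.4 mm: the latch's nose shows at (283,185) and the handle at (282,141), both clear of the tongue. Release, rise, and go over the handle.

Request:
step_arm(
  moves=[
    {"tx": 0,"ty": 0,"tz": 0,"rx": 0,"ry": 0,"rz": 0,"jaw": -0.3},
    {"tx": 0,"ty": 0,"tz": 0,"rx": 0,"ry": 0,"rz": 0,"jaw": -0.3},
    {"tx": 0,"ty": 0,"tz": 0,"rx": 0,"ry": 0,"rz": 0,"jaw": -0.3},
    {"tx": 0,"ty": 0,"tz": 0.17,"rx": 0,"ry": 0,"rz": 0,"jaw": -0.3},
    {"tx": 0,"ty": 0,"tz": 0.17,"rx": 0,"ry": 0,"rz": 0,"jaw": -0.3},
    {"tx": 0,"ty": 0.205,"tz": 0.17,"rx": 0,"ry": 0,"rz": 0,"jaw": -0.3},
    {"tx": 0,"ty": 0.205,"tz": 0.17,"rx": 0,"ry": 0,"rz": 0,"jaw": -0.3},
    {"tx": 0,"ty": 0.205,"tz": 0.17,"rx": 0,"ry": 0,"rz": 0,"jaw": -0.3},
    {"tx": 0,"ty": 0.205,"tz": 0.06,"rx": 0,"ry": 0,"rz": 0,"jaw": -0.3},
    {"tx": 0,"ty": 0.205,"tz": -0.04,"rx": 0,"ry": 0,"rz": 0,"jaw": -0.3},
    {"tx": 0,"ty": 0.205,"tz": -0.04,"rx": 0,"ry": 0,"rz": 0,"jaw": -0.3},
    {"tx": 0,"ty": 0.205,"tz": -0.04,"rx": 0,"ry": 0,"rz": 0,"jaw": -0.3},
  ],
  grip_force=25,
)

```text
t: 5.5
ee_pos: [0.5923, -0.0879, 0.091]
tool_rot: [[-0.012, 1.0, 0.001], [1.0, 0.012, -0.0], [-0.0, 0.001, -1.0]]
wrist_force: [0.6, 0.1, 0.7]
opening: 0.0556
gripper_force: 0.0
```

Request:
step_arm(
  moves=[
    {"tx": 0,"ty": 0,"tz": 0,"rx": 0,"ry": 0,"rz": 0,"jaw": 0.8},
    {"tx": 0,"ty": 0,"tz": 0,"rx": 0,"ry": 0,"rz": 0,"jaw": 0.8},
    {"tx": 0,"ty": 0,"tz": 0,"rx": 0,"ry": 0,"rz": 0,"jaw": 0.8},
    {"tx": 0,"ty": 0,"tz": 0,"rx": 0,"ry": 0,"rz": 0,"jaw": 0.8},
    {"tx": 0,"ty": 0,"tz": 0,"rx": 0,"ry": 0,"rz": 0,"jaw": 0.8},
  ],
)

```text
t: 6.12
ee_pos: [0.5898, -0.0873, 0.0914]
tool_rot: [[-0.013, 1.0, -0.003], [1.0, 0.013, -0.001], [-0.001, -0.004, -1.0]]
wrist_force: [-4.8, -0.0, 6.4]
opening: 0.0174
gripper_force: 28.6
```

Run:
```python
import numpy as np
# arc rows: handle rel hinge (-118,27), swing to 2.45 rad, in shares of 0.3 m
for i in range(1,18):
    a=2.45*i/17; y,z=-118,27
    y2=y*np.cos(a)+z*np.sin(a); z2=-y*np.sin(a)+z*np.cos(a)
    print(i,round((y2-y)/300,3),round((z2-z)/300,3))
```

```text
1 0.017 0.056
2 0.042 0.108
3 0.074 0.157
4 0.113 0.2
5 0.157 0.237
6 0.207 0.268
7 0.26 0.291
8 0.316 0.306
9 0.374 0.313
10 0.432 0.312
11 0.489 0.302
12 0.544 0.284
13 0.597 0.259
14 0.644 0.226
15 0.687 0.186
16 0.724 0.141
17 0.754 0.092
```

Handle gripped (17.4 mm against 18). Swing the first part of the arc.

Request:
step_arm(
  moves=[
    {"tx": 0,"ty": 0.017,"tz": 0.056,"rx": 0,"ry": 0,"rz": 0,"jaw": 0.8},
    {"tx": 0,"ty": 0.042,"tz": 0.108,"rx": 0,"ry": 0,"rz": 0,"jaw": 0.8},
    {"tx": 0,"ty": 0.074,"tz": 0.157,"rx": 0,"ry": 0,"rz": 0,"jaw": 0.8},
    {"tx": 0,"ty": 0.113,"tz": 0.2,"rx": 0,"ry": 0,"rz": 0,"jaw": 0.8},
    {"tx": -0.002,"ty": 0.157,"tz": 0.237,"rx": 0,"ry": 0,"rz": 0,"jaw": 0.8},
    {"tx": -0.002,"ty": 0.157,"tz": 0.237,"rx": 0,"ry": 0,"rz": 0,"jaw": 0.8},
    {"tx": -0.002,"ty": 0.157,"tz": 0.237,"rx": 0,"ry": 0,"rz": 0,"jaw": 0.8},
  ],
)

```text
t: 7.0
ee_pos: [0.5894, -0.0385, 0.163]
tool_rot: [[-0.014, 1.0, -0.003], [1.0, 0.014, 0.0], [0.001, -0.003, -1.0]]
wrist_force: [-7.5, -0.4, 3.8]
opening: 0.0177
gripper_force: 27.2
```

Request:
step_arm(
  moves=[
    {"tx": 0,"ty": 0.05,"tz": 0.031,"rx": 0,"ry": 0,"rz": 0,"jaw": 0.8},
    {"tx": 0,"ty": 0.103,"tz": 0.054,"rx": 0,"ry": 0,"rz": 0,"jaw": 0.8},
    {"tx": -0.002,"ty": 0.159,"tz": 0.069,"rx": 0,"ry": 0,"rz": 0,"jaw": 0.8},
    {"tx": -0.003,"ty": 0.217,"tz": 0.076,"rx": 0,"ry": 0,"rz": 0,"jaw": 0.8},
    {"tx": -0.004,"ty": 0.275,"tz": 0.075,"rx": 0,"ry": 0,"rz": 0,"jaw": 0.8},
    {"tx": -0.005,"ty": 0.332,"tz": 0.065,"rx": 0,"ry": 0,"rz": 0,"jaw": 0.8},
    {"tx": -0.006,"ty": 0.387,"tz": 0.047,"rx": 0,"ry": 0,"rz": 0,"jaw": 0.8},
    {"tx": -0.007,"ty": 0.44,"tz": 0.022,"rx": 0,"ry": 0,"rz": 0,"jaw": 0.8},
    {"tx": -0.008,"ty": 0.487,"tz": -0.011,"rx": 0,"ry": 0,"rz": 0,"jaw": 0.8},
    {"tx": -0.008,"ty": 0.53,"tz": -0.051,"rx": 0,"ry": 0,"rz": 0,"jaw": 0.8},
    {"tx": -0.009,"ty": 0.567,"tz": -0.096,"rx": 0,"ry": 0,"rz": 0,"jaw": 0.8},
    {"tx": -0.01,"ty": 0.597,"tz": -0.145,"rx": 0,"ry": 0,"rz": 0,"jaw": 0.8},
    {"tx": -0.01,"ty": 0.597,"tz": -0.145,"rx": 0,"ry": 0,"rz": 0,"jaw": 0.8},
    {"tx": -0.01,"ty": 0.597,"tz": -0.145,"rx": 0,"ry": 0,"rz": 0,"jaw": 0.8},
  ],
)

```text
t: 8.75
ee_pos: [0.5871, 0.1421, 0.1186]
tool_rot: [[-0.014, 1.0, -0.001], [1.0, 0.014, 0.004], [0.004, -0.001, -1.0]]
wrist_force: [-4.3, 2.9, 0.4]
opening: 0.0177
gripper_force: 31.4
```

Swung to about 2.45 rad. Release, rise, and move above the dial.

Request:
step_arm(
  moves=[
    {"tx": 0,"ty": 0,"tz": 0,"rx": 0,"ry": 0,"rz": 0,"jaw": -0.3},
    {"tx": 0,"ty": 0,"tz": 0,"rx": 0,"ry": 0,"rz": 0,"jaw": -0.3},
    {"tx": 0,"ty": 0,"tz": 0,"rx": 0,"ry": 0,"rz": 0,"jaw": -0.3},
    {"tx": 0,"ty": 0,"tz": 0.2,"rx": 0,"ry": 0,"rz": 0,"jaw": -0.3},
    {"tx": 0,"ty": 0,"tz": 0.4,"rx": 0,"ry": 0,"rz": 0,"jaw": -0.3},
    {"tx": 0.01,"ty": -0.2,"tz": 0.4,"rx": 0,"ry": 0,"rz": 0,"jaw": -0.3},
    {"tx": 0.01,"ty": -0.4,"tz": 0.4,"rx": 0,"ry": 0,"rz": 0,"jaw": -0.3},
    {"tx": 0.01,"ty": -0.577,"tz": 0.4,"rx": 0,"ry": 0,"rz": 0,"jaw": -0.3},
    {"tx": 0.01,"ty": -0.577,"tz": 0.4,"rx": 0,"ry": 0,"rz": 0,"jaw": -0.3},
    {"tx": 0.01,"ty": -0.577,"tz": 0.4,"rx": 0,"ry": 0,"rz": 0,"jaw": -0.3},
    {"tx": 0.01,"ty": -0.577,"tz": 0.4,"rx": 0,"ry": 0,"rz": 0,"jaw": -0.3},
  ],
)

```text
t: 10.12
ee_pos: [0.5911, -0.0315, 0.2381]
tool_rot: [[-0.017, 1.0, 0.0], [1.0, 0.017, 0.001], [0.001, 0.0, -1.0]]
wrist_force: [-0.3, 0.4, 0.4]
opening: 0.0558
gripper_force: 0.0
```

Run:
```python
from h import *
o=bot.observe();print(o["ee_pos"],o["opening"],o["t"])
im,c=snap("wrist","w4");np.save("w4.npy",c,allow_pickle=True)
print(proj(c,[.590,-.031,.108]),proj(c,[.590,-.031,.078]))
```

```text
[ 0.59113399 -0.03150917  0.23809006] 0.05579276043680105 10.125
[279.47399732 201.34022814] [279.67303691 194.29930283]
```

View pics/w4.png

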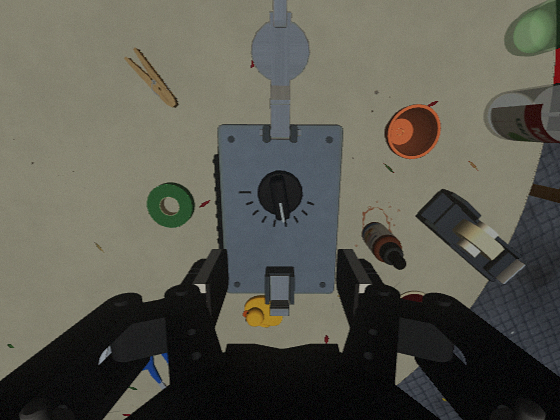

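The latch is folded back, with its cap at (280,50). The dial is at (280,193) with its white pointer at (283,211), about 5 clicks from the stop. I'll measure the pointer.

Run:
```python
from h import *
c=np.load("w4.npy",allow_pickle=True).item(); im=cv2.imread("pics/w4.png")
g=cv2.cvtColor(im,cv2.COLOR_BGR2GRAY)
d=(g[165:222,250:310]<60).astype(np.uint8)
n,l,s,ct=cv2.connectedComponentsWithStats(d);k=1+np.argmax(s[1:,4])
print("dark",s[k],ct[k]+[250,165])
m=np.zeros_like(g);cv2.circle(m,(280,195),26,1,-1)
v,u=np.nonzero((g>150)&(m>0)); P=np.array([ray(c,a,b,.108)[:2] for a,b in zip(u,v)])
print(len(P),P.mean(0)); q=P-P.mean(0);w,V=np.linalg.eigh(q.T@q);print(w,np.degrees(np.arctan2(V[1,1],V[0,1])))
cx,cy,w_,h_=(s[k][0]+s[k][2]/2+250),(s[k][1]+s[k][3]/2+165),s[k][2],s[k][3]
print("disc centre",ray(c,cx,cy,.078))
```

```text
dark [   8    5   45   52 1608] [279.74502488 192.95771144]
5 [ 0.59177941 -0.03989553]
[2.48009006e-07 1.75718071e-04] 101.5224940640061
disc centre [ 0.59088911 -0.03280172  0.078     ]
```

Pointer at 101° (5 clicks) and dial centre (0.591,-0.032). Turn the tool +10° and go down over the bar.

Request:
step_arm(
  moves=[
    {"tx": 0,"ty": 0,"tz": -0.2,"rx": 0,"ry": 0,"rz": 0.109,"jaw": -0.1},
    {"tx": 0,"ty": 0,"tz": -0.35,"rx": 0,"ry": 0,"rz": 0.109,"jaw": -0.1},
    {"tx": 0,"ty": 0,"tz": -0.45,"rx": 0,"ry": 0,"rz": 0.109,"jaw": -0.1},
    {"tx": 0,"ty": 0,"tz": -0.515,"rx": 0,"ry": 0,"rz": 0.109,"jaw": -0.1},
    {"tx": 0,"ty": 0,"tz": -0.515,"rx": 0,"ry": 0,"rz": 0.109,"jaw": -0.1},
    {"tx": 0,"ty": 0,"tz": -0.515,"rx": 0,"ry": 0,"rz": 0.109,"jaw": -0.1},
  ],
  grip_force=30,
)

```text
t: 10.92
ee_pos: [0.5919, -0.0329, 0.0843]
tool_rot: [[-0.185, 0.983, 0.002], [0.983, 0.185, 0.0], [0.0, 0.002, -1.0]]
wrist_force: [0.3, -0.1, -0.2]
opening: 0.0473
gripper_force: 0.0
```

Request:
step_arm(
  moves=[
    {"tx": 0,"ty": 0,"tz": 0,"rx": 0,"ry": 0,"rz": 0,"jaw": 0.95},
    {"tx": 0,"ty": 0,"tz": 0,"rx": 0,"ry": 0,"rz": 0,"jaw": 0.95},
    {"tx": 0,"ty": 0,"tz": 0,"rx": 0,"ry": 0,"rz": 0,"jaw": 0.95},
    {"tx": 0,"ty": 0,"tz": 0,"rx": 0,"ry": 0,"rz": 0,"jaw": 0.95},
    {"tx": 0,"ty": 0,"tz": 0,"rx": 0,"ry": 0,"rz": 0,"jaw": 0.95},
  ],
)

```text
t: 11.55
ee_pos: [0.5897, -0.0342, 0.0844]
tool_rot: [[-0.183, 0.983, -0.002], [0.983, 0.183, -0.001], [-0.001, -0.003, -1.0]]
wrist_force: [-3.7, -1.3, 5.7]
opening: 0.0134
gripper_force: 33.2
```

Request:
step_arm(
  moves=[
    {"tx": 0,"ty": 0,"tz": 0,"rx": 0,"ry": 0,"rz": -0.1,"jaw": 0.95},
    {"tx": 0,"ty": 0,"tz": 0,"rx": 0,"ry": 0,"rz": -0.2,"jaw": 0.95},
    {"tx": 0,"ty": 0,"tz": 0,"rx": 0,"ry": 0,"rz": -0.3,"jaw": 0.95},
    {"tx": 0,"ty": 0,"tz": 0,"rx": 0,"ry": 0,"rz": -0.4,"jaw": 0.95},
    {"tx": 0,"ty": 0,"tz": 0,"rx": 0,"ry": 0,"rz": -0.5,"jaw": 0.95},
    {"tx": 0,"ty": 0,"tz": 0,"rx": 0,"ry": 0,"rz": -0.6,"jaw": 0.95},
    {"tx": 0,"ty": 0,"tz": 0,"rx": 0,"ry": 0,"rz": -0.7,"jaw": 0.95},
    {"tx": 0,"ty": 0,"tz": 0,"rx": 0,"ry": 0,"rz": -0.8,"jaw": 0.95},
    {"tx": 0,"ty": 0,"tz": 0,"rx": 0,"ry": 0,"rz": -0.9,"jaw": 0.95},
    {"tx": 0,"ty": 0,"tz": 0,"rx": 0,"ry": 0,"rz": -0.9,"jaw": 0.95},
    {"tx": 0,"ty": 0,"tz": 0,"rx": 0,"ry": 0,"rz": -0.9,"jaw": 0.95},
  ],
)

```text
t: 12.92
ee_pos: [0.5857, -0.0319, 0.0844]
tool_rot: [[0.942, 0.337, -0.011], [0.337, -0.942, 0.003], [-0.01, -0.006, -1.0]]
wrist_force: [-10.8, 2.6, 12.9]
opening: 0.0133
gripper_force: 34.1
```

Run:
```python
from h import *
o=bot.observe();R=np.array(o["tool_rot"]);print(np.degrees(np.arctan2(R[1,1],R[0,1])),o["wrist_torque"],o["joints"],o["wrist_force"])
```

```text
-70.31889003179462 [0.44456532 2.12099179 0.11799839] [-0.0261517   0.69770921  0.0720854   1.75763104 -0.07560529  0.70029107
 -1.13974081] [-10.83655387   2.59895338  12.86064696]
```

Turned 81° so far. Continue to the stop, easing the x side load.

Request:
step_arm(
  moves=[
    {"tx": -0.01,"ty": 0,"tz": 0,"rx": 0,"ry": 0,"rz": -0.1,"jaw": 0.95},
    {"tx": -0.01,"ty": 0,"tz": 0,"rx": 0,"ry": 0,"rz": -0.2,"jaw": 0.95},
    {"tx": -0.01,"ty": 0,"tz": 0,"rx": 0,"ry": 0,"rz": -0.24,"jaw": 0.95},
    {"tx": -0.01,"ty": 0,"tz": 0,"rx": 0,"ry": 0,"rz": -0.24,"jaw": 0.95},
    {"tx": -0.01,"ty": 0,"tz": 0,"rx": 0,"ry": 0,"rz": -0.24,"jaw": 0.95},
    {"tx": -0.01,"ty": 0,"tz": 0,"rx": 0,"ry": 0,"rz": -0.24,"jaw": 0.95},
    {"tx": -0.01,"ty": 0,"tz": 0,"rx": 0,"ry": 0,"rz": -0.24,"jaw": 0.95},
  ],
)

```text
t: 13.8
ee_pos: [0.5854, -0.0307, 0.0844]
tool_rot: [[1.0, -0.027, -0.006], [-0.027, -1.0, 0.003], [-0.006, -0.003, -1.0]]
wrist_force: [-5.4, 3.4, 8.3]
opening: 0.0135
gripper_force: 43.9
```

Run:
```python
from h import *
o=bot.observe();R=np.array(o["tool_rot"]);print(np.degrees(np.arctan2(R[1,1],R[0,1])),o["wrist_torque"],o["wrist_force"])
```

```text
-91.51994136823396 [0.656794   1.33054014 1.03785238] [-5.4163324   3.41013844  8.28159145]
```

The z moment of 1.04 N m shows it's at the stop (tool yaw -91.5°, about -89° expected). Turn back to about -29°.

Request:
step_arm(
  moves=[
    {"tx": 0,"ty": 0,"tz": 0,"rx": 0,"ry": 0,"rz": 0.1,"jaw": 0.95},
    {"tx": 0,"ty": 0,"tz": 0,"rx": 0,"ry": 0,"rz": 0.2,"jaw": 0.95},
    {"tx": 0,"ty": 0,"tz": 0,"rx": 0,"ry": 0,"rz": 0.3,"jaw": 0.95},
    {"tx": 0,"ty": 0,"tz": 0,"rx": 0,"ry": 0,"rz": 0.4,"jaw": 0.95},
    {"tx": 0,"ty": 0,"tz": 0,"rx": 0,"ry": 0,"rz": 0.5,"jaw": 0.95},
    {"tx": 0,"ty": 0,"tz": 0,"rx": 0,"ry": 0,"rz": 0.6,"jaw": 0.95},
    {"tx": 0,"ty": 0,"tz": 0,"rx": 0,"ry": 0,"rz": 0.69,"jaw": 0.95},
    {"tx": 0,"ty": 0,"tz": 0,"rx": 0,"ry": 0,"rz": 0.69,"jaw": 0.95},
    {"tx": 0,"ty": 0,"tz": 0,"rx": 0,"ry": 0,"rz": 0.69,"jaw": 0.95},
    {"tx": 0,"ty": 0,"tz": 0,"rx": 0,"ry": 0,"rz": 0.69,"jaw": 0.95},
  ],
)

```text
t: 15.05
ee_pos: [0.5871, -0.0338, 0.0844]
tool_rot: [[0.5, 0.866, -0.001], [0.866, -0.5, -0.0], [-0.001, -0.001, -1.0]]
wrist_force: [-3.1, -0.1, 5.4]
opening: 0.0132
gripper_force: 33.2
```

Run:
```python
from h import *
o=bot.observe();R=np.array(o["tool_rot"]);print(np.degrees(np.arctan2(R[1,1],R[0,1])),o["wrist_torque"],o["wrist_force"])
```

```text
-30.00766265842046 [0.02270219 0.74021637 0.08322415] [-3.06215026 -0.14554538  5.43381229]
```

Request:
step_arm(
  moves=[
    {"tx": 0,"ty": 0,"tz": 0,"rx": 0,"ry": 0,"rz": 0,"jaw": 0.2},
    {"tx": 0,"ty": 0,"tz": 0,"rx": 0,"ry": 0,"rz": 0,"jaw": -0.1},
    {"tx": 0,"ty": 0,"tz": 0,"rx": 0,"ry": 0,"rz": 0,"jaw": -0.1},
    {"tx": 0,"ty": 0,"tz": 0,"rx": 0,"ry": 0,"rz": 0,"jaw": -0.1},
    {"tx": 0,"ty": 0,"tz": 0.15,"rx": 0,"ry": 0,"rz": 0,"jaw": -0.1},
    {"tx": 0,"ty": 0,"tz": 0.3,"rx": 0,"ry": 0,"rz": 0,"jaw": -0.1},
    {"tx": 0,"ty": 0,"tz": 0.5,"rx": 0,"ry": 0,"rz": 0.15,"jaw": -0.1},
    {"tx": 0,"ty": 0,"tz": 0.5,"rx": 0,"ry": 0,"rz": 0.34,"jaw": -0.1},
    {"tx": 0,"ty": 0,"tz": 0.5,"rx": 0,"ry": 0,"rz": 0.34,"jaw": -0.1},
    {"tx": 0,"ty": 0,"tz": 0.5,"rx": 0,"ry": 0,"rz": 0.34,"jaw": -0.1},
    {"tx": 0,"ty": 0,"tz": 0.5,"rx": 0,"ry": 0,"rz": 0.34,"jaw": -0.1},
  ],
)

```text
t: 16.42
ee_pos: [0.5879, -0.0339, 0.2331]
tool_rot: [[-0.009, 1.0, -0.001], [1.0, 0.009, 0.0], [0.0, -0.001, -1.0]]
wrist_force: [-0.1, 0.6, -0.1]
opening: 0.0473
gripper_force: 0.0
```

Run:
```python
from h import *
im,c=snap("wrist","w5");im=cv2.imread("pics/w5.png")
g=cv2.cvtColor(im,cv2.COLOR_BGR2GRAY);p=proj(c,[.590,-.032,.1]).astype(int);print(p)
m=np.zeros_like(g);cv2.circle(m,tuple(int(x) for x in p),26,1,-1)
v,u=np.nonzero((g>140)&(m>0)); P=np.array([ray(c,a,b,.108)[:2] for a,b in zip(u,v)])
q=P-P.mean(0);w,V=np.linalg.eigh(q.T@q);print(len(P),P.mean(0),w,np.degrees(np.arctan2(V[1,1],V[0,1])))
cv2.imwrite("pics/w5c.png",cv2.resize(im[:320,120:440],None,fx=1.8,fy=1.8,interpolation=cv2.INTER_CUBIC))
```

```text
[283 199]
17 [ 0.58468962 -0.03973306] [1.09302470e-06 4.90516965e-04] 60.74279622478391
```

View pics/w5c.png

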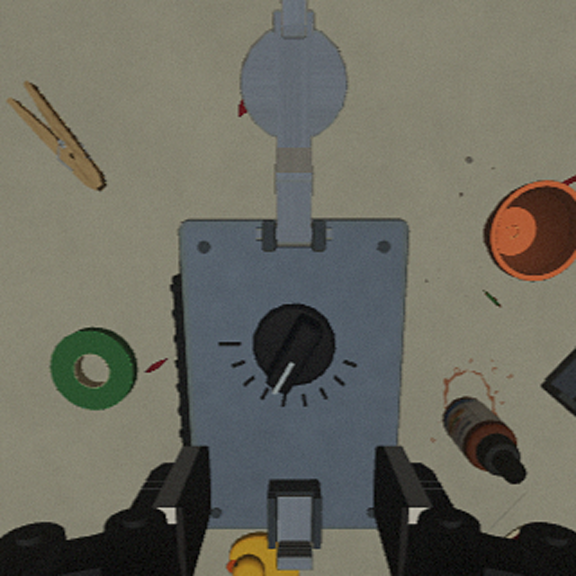

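The pointer at (285,378) in the crop is at 60.7°, on the third mark after the long one. The latch is folded back, the tab is clear, the bystanders haven't moved and the gripper is free, so I'm handing in.

```bash
python3 -c "
from bench import bot
print(bot.job_done())"
```

```text
the job is handed in; nothing more can be done
None
```

The job is handed in: the last picture showed the tab slid clear, the latch folded right back, the dial in its third click from the stop (pointer at about 60°) and the bystanders in view unmoved; the hand-in call gave no verdict.

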